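# Clamp the yellow tile in the vise

## Robot

A 6-joint arm with a two-finger parallel gripper is mounted at the origin on the work surface. World frame = base frame: x ahead of the robot, y to its left, z up, the work surface at z = 0. Lengths are in m, angles in rad, forces in N, time in s.
With the tool pointing down it reaches from about 0.35 to 0.975 m from the base axis. Payload 7.1 kg.
Tool frame: the origin (TCP) lies midway between the tips of the shut fingers; the grasp point (between the pads) lies 19 mm behind it; z points along the fingers, y is the line along which they close (so a half turn about z gives the same grasp; the last joint's range is limited). The gripper opens to 88 mm and grips with 3 to 60 N. Pads are 20 mm wide; open, the fingers measure 115 mm over their backs; the gripper's body (75 mm by 178 mm) begins 61 mm behind the grasp point.
Start: joints at [1.195, 0.423, 1.63, -0, 1.089, -0.019], TCP at [0.218, 0.586, 0.223] pointing down, gripper open.
Joint ranges: [-3, 3], [-0.9, 2.11], [0.09, 2.58], [-1.31, 4.45], [0.11, 2.69], [-2.54, 2.54]. Speed limits (rad/s): [2.39, 2.39, 3.01, 3.14, 3.14, 3.14].

## Interface

Orientations are given as a unit quaternion [w, x, y, z].
In Python, from station import move_pose, movel, movej, command_gripper, wait, inverse_kinematics, read_camera, camera_info, MotionError, job_done, get_time, get_joint_pos, get_qvel, get_effort, get_tcp_pos, get_ee_rot, get_ft_force, get_ft_torque, get_grip_width, get_finger_force gives the robot as it stands. Calls block until the motion is done:
- move_pose(position, orientation): joint-space move of the TCP to a pose.
- movel(position, frame=None, v=0.15, until_force=None): straight line of the TCP; frame=None keeps the orientation; v is the mean speed in m/s. With until_force (N) it stops when the force on the tool has changed by that much, and returns True; else False.
- movej(angles): joint-space move.
- command_gripper(opening): opening from 0.0 (shut) to 1.0 (fully open); the grip force is fixed at half the most; returns when the fingers have stopped.
- wait(seconds).
- inverse_kinematics(position, orientation): joint angles nearest the present ones, or None.
- read_camera(name): name is "side" or "top"; returns the picture (420x560x3 uint8, red, green, blue); there is no depth.
- camera_info(name): a dict with "intrinsics" (3x3 intrinsics, pixels), "dist" ([k1, k2, p1, p2, k3] as OpenCV has them; the pictures are not rectified), "T" (4x4, takes a point from camera to world coordinates). Camera axes: x right, y up, looking along -z (the intrinsics and any distortion apply to the point x, -y, -z); pixel columns grow to the right and rows downward; lengths in m; the calibration is good to about 2 mm. A picture is of the moment at which its call begins. camera_info takes no time and is no camera call.
A pose or a line that the arm cannot do raises MotionError and nothing moves.
- job_done(): hands the job in; it is judged then, once.
Readings, each from a call of its own:
- get_time(): time.
- get_joint_pos(): joint angles.
- get_qvel(): joint speeds.
- get_effort(): joint torques, N m.
- get_tcp_pos(): TCP position.
- get_ee_rot(): TCP orientation.
- get_ft_force(): force on the tool from outside, world axes, zero at the start.
- get_ft_torque(): the same for the moment, N m.
- get_grip_width(): opening from 0.0 (shut) to 1.0 (fully open).
- get_finger_force(): force on a finger pad.
Only numpy, scipy, OpenCV 4.12 (cv2) and the standard library are available. Lean on these libraries where they do the work, as an engineer would, in place of code of your own. Each camera call takes 0.05 s, during which the arm holds its last target. There are 200 camera calls.

## Task

Take the yellow tile from the open stock drawer and lay it flat, glazed side up, on the bed of the blue vise, its long edges along the jaws and centred on them, then crank the red-gripped handle clockwise until the jaw holds the tile firmly between both jaws; do not force the handle past that, the tile could crack. Push the drawer fully home with the green and the red tile still in it, and leave everything else on the table where it is.

Things in the scene. Friction and masses are not known exactly. Their poses are not given: they have to be found in the camera images.
- tile_yellow: the yellow glazed tile to clamp: 62 (its x) x 40 (its y) x 14 mm (z), 80 g, beige underside. Origin at the centre of its underside, z up through the glaze. It starts flat in one of the drawer's three compartments, its long side along the drawer's depth
- tile_green: dark green tile of the same size, origin likewise, in another compartment; stays in the drawer
- tile_red: dark red tile of the same size, origin likewise, in another compartment; stays in the drawer
- vise: blue drill vise fixed to the table, base 96 (x) x 200 (y) x 12 mm; origin under it on the table. In its frame: flat bed 50 wide (x -25 to 25), top at z=60, open at its sides so that fingers pass the tile's ends; fixed jaw's face at y=+35; rubber-faced jaws 54 wide, faces z=61 to 85, tops z=90; nut block y=-95 to -75, up to z=92; crank axis along y through x=0, z=75, at the -y end
- jaw: sliding jaw of the vise. Origin at the foot of its face: in the vise's frame x=0, z=60, y from -29 mm (fully open, jaws 64 mm apart) towards +y as it closes; gap between the jaws = 35 mm - y. Moves 14 mm per turn of the crank; cushioned, it gives up to 2 mm once it presses
- crank (a joint): crank angle in rad; grows as it is turned clockwise seen from the crank's end (looking along the vise's +y), closing the jaw by 2.23 mm per rad from a 64 mm gap at 0. Grip centre in the vise's frame: x = -40 cos(angle), z = 75 + 40 sin(angle), y = -143 mm. Stays where it is left
- crank_knob (a point): centre of the crank's red grip: a freely spinning round handle, 17 mm thick, 42 mm long, along the vise's y, 40 mm from the crank's axis; can be pinched from above across the vise's x all the way round (lowest: centre 35 mm above the table)
- cabinet: low plywood drawer unit fixed to the table, 180 (x) x 234 (y) x 77 mm high, with tile sheets and a pot on the rear half of its top (up to 45 mm higher). Origin at the centre of its underside; its front, with the drawer, faces its -x at x = -90
- drawer (a joint): how far the drawer stands open in m; 0 is fully home. It slides along the cabinet's x, opening to -x
- drawer_front (a point): on the outer face of the drawer's front panel, halfway along, 45 mm up; panel 234 mm wide, 12 thick, from z=10 to 66 mm. Behind it the drawer is 155 mm deep, floor at z=14, walls to 46, two dividers (to 38) along x make three compartments 64 mm wide, centred on y=-68, 0, 68 mm in the cabinet's frame
- nippers: tile nippers with blue handles lying on the table, 170 x 70 x 16 mm, origin at the middle; leave alone
- jar: amber glass jar with a white cap, 60 mm in diameter and 85 mm high, origin under it; leave alone
- glue_pot: white plastic glue pot, 56 mm in diameter and 50 mm high, origin under it; leave alone
- glue_brush: small brush lying on the table, 170 mm long; leave alone
- pencil: dark pencil lying on the table, 170 mm long, 8 mm thick; leave alone
Things that resemble listed ones, but are neither listed nor needed, are in the scene too. What is shaped like the tile_red but purple is not meant. Leave any purple look-alike of the tile_yellow alone.

How it is judged:
By the outcome, as a careful person would: the job done as asked, in the order asked, and still so for the second after the job is handed in, with the robot touching nothing.
It also fails if it takes over 72 s, if anything falls off the work surface, if the arm or the gripper's body presses on something with over 40 N, if the wrist force passes 120 N, or if a joint passes its speed limit or range.

## Working session

There is one attempt and no reset: what is moved stays moved. The work goes in short steps, each a Python script; the robot and the scene stay as the last script left them, time stands still between calls to the robot, and variables do not carry over. Pictures are saved under pics/ and viewed, at most 10 in all, crops included, and the job is handed in when it is done.

```bash
mkdir -p pics; ls; python3 - <<'E'
from station import *
import cv2,numpy as np
for n in("top","side"):
    im=read_camera(n); cv2.imwrite(f"pics/{n}0.png",cv2.resize(im[:,:,::-1],(800,600),interpolation=cv2.INTER_CUBIC)); 
    i=camera_info(n);print(n,np.round(i["intrinsics"],1).tolist(),i["dist"],np.round(i["T"],3).tolist())
print(get_ee_rot(),get_time())
E
```

```text
pics
top [[449.9, 0.0, 276.1], [0.0, 449.9, 208.1], [0.0, 0.0, 1.0]] [-0.11247027  0.          0.          0.          0.        ] [[-0.051, 0.976, -0.213, 0.3], [-0.999, -0.051, 0.006, 0.02], [-0.005, 0.213, 0.977, 1.199], [0.0, 0.0, 0.0, 1.0]]
side [[487.3, 0.0, 286.3], [0.0, 487.3, 205.9], [0.0, 0.0, 1.0]] [-0.09927097  0.          0.          0.          0.        ] [[-0.985, 0.114, -0.132, 0.336], [-0.175, -0.666, 0.725, 1.075], [-0.005, 0.737, 0.676, 1.107], [0.0, 0.0, 0.0, 1.0]]
[-1.16251254e-04  1.77446846e-01  9.84130168e-01 -6.45477876e-04] 0.1
```

View pics/top0.png

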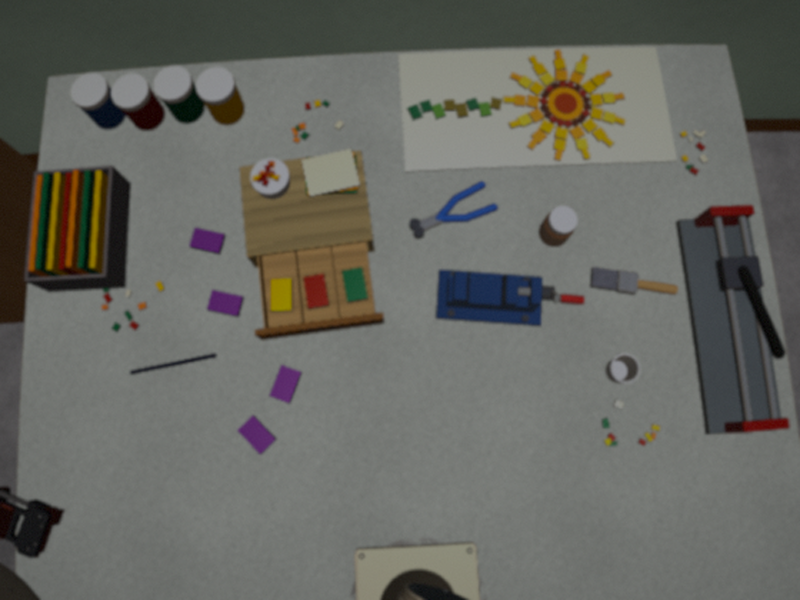

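View pics/side0.png

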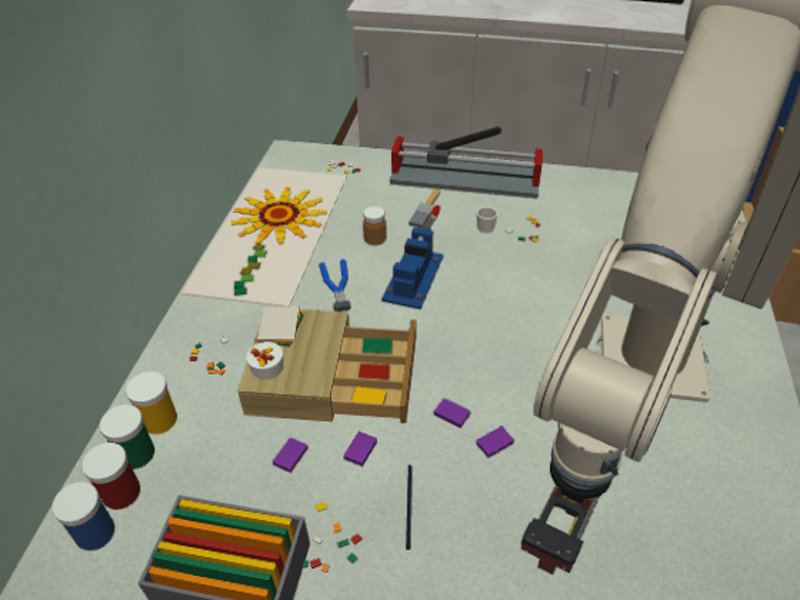

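The top view shows the drawer open toward the robot: yellow tile at (281,294), red at (316,291), green at (355,285). The vise is at (490,297) with its crank to the right at (571,299). Next I'll enlarge this area.

```bash
cat > h.py <<'E'
from station import *
import cv2,numpy as np
from scipy.spatial.transform import Rotation as R
def ray(n,u,v):
    i=camera_info(n);p=cv2.undistortPoints(np.array([[[u,v]]],float),np.array(i["intrinsics"]),np.array(i["dist"]))[0,0]
    T=np.array(i["T"]);return T[:3,3],T[:3,:3]@np.array([p[0],-p[1],-1])
def at(n,u,v,z):
    o,d=ray(n,u,v);return o+d*(z-o[2])/d[2]
def proj(n,P):
    i=camera_info(n);T=np.array(i["T"]);q=(np.atleast_2d(P)-T[:3,3])@T[:3,:3]*[1,-1,-1]
    return cv2.projectPoints(q,np.zeros(3),np.zeros(3),np.array(i["intrinsics"]),np.array(i["dist"]))[0][:,0]
def crop(n,x0,y0,w,h,s,f):
    im=read_camera(n)[y0:y0+h,x0:x0+w,::-1];cv2.imwrite(f"pics/{f}.png",cv2.resize(im,None,fx=s,fy=s,interpolation=cv2.INTER_CUBIC))
def q(yaw):  # tool down, tool y axis (closing line) at world angle yaw
    y=np.array([np.cos(yaw),np.sin(yaw),0]);z=np.array([0,0,-1.]);x=np.cross(y,z)
    r=R.from_matrix(np.c_[x,y,z]).as_quat();return r[[3,0,1,2]]
E
python3 - <<'E'
from h import *
crop("top",165,100,255,150,3,"t1")
crop("side",230,130,150,180,3.3,"s1")
E
```

```text
(no output)
```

View pics/t1.png

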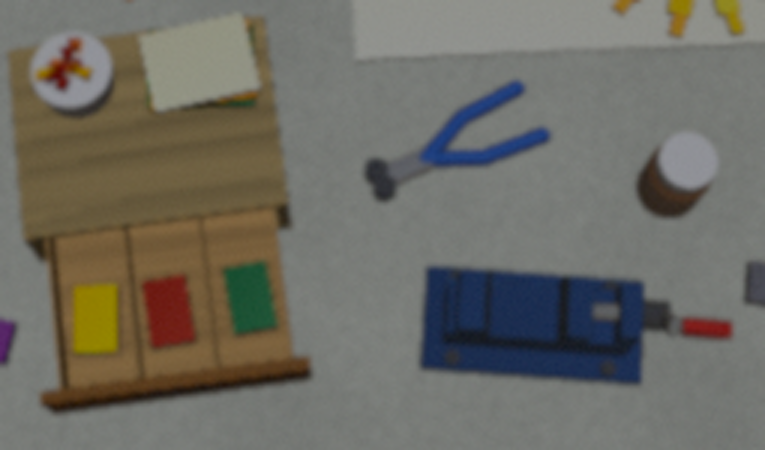

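View pics/s1.png

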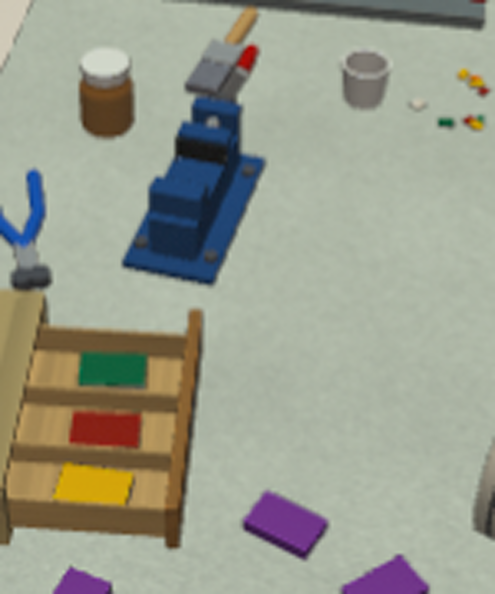

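The top crop shows the vise base corners at (428,267), (642,281), (640,382) and (422,367), with the grip at (707,328). The yellow tile's corners are (75,284), (118,284), (116,353) and (75,353). In the side crop the base corners are (123,264), (213,283) and (266,160), the grip is at (247,60), and the yellow tile is around (95,485).

```bash
cat > m.py <<'E'
from h import *
from scipy.optimize import least_squares
T=lambda u,v:(165+u/3,100+v/3)
S=lambda u,v:(230+u/3.3,130+v/3.3)
def fit(obs,z,x0):
    # obs: (cam,uv,local xyz)
    def f(p):
        r=[]
        for c,uv,l in obs:
            w=[p[0]+np.cos(p[2])*l[0]-np.sin(p[2])*l[1],p[1]+np.sin(p[2])*l[0]+np.cos(p[2])*l[1],l[2]+z]
            r+=list(proj(c,[w])[0]-uv)
        return np.array(r)
    s=least_squares(f,x0);return s.x,np.round(s.fun,1)
if __name__=="__main__":
    print("vise base top", [at("top",*T(*c),.012).round(3).tolist() for c in [(428,267),(642,281),(640,382),(422,367)]])
    V=[("top",T(428,267),(.048,.1,.012)),("top",T(642,281),(.048,-.1,.012)),("top",T(640,382),(-.048,-.1,.012)),("top",T(422,367),(-.048,.1,.012))]
    VS=[("side",S(123,264),(.048,.1,.012)),("side",S(213,281),(-.048,.1,.012)),("side",S(266,158),(-.048,-.1,.012))]
    for o in(V,VS,V+VS): print(fit(o,0,[.55,-.1,0]))
    Y=[(75,284),(118,284),(116,353),(75,353)];L=[(.031,.02,.014),(.031,-.02,.014),(-.031,-.02,.014),(-.031,.02,.014)]
    YS=[(68,465),(133,470),(127,504),(55,498)];LS=[(.031,-.02,.014),(-.031,-.02,.014),(-.031,.02,.014),(.031,.02,.014)]
    a=[("top",T(*c),l) for c,l in zip(Y,L)];b=[("side",S(*c),l) for c,l in zip(YS,LS)]
    for o in(a,b,a+b): print("yel",fit(o,.014,[.55,.2,0]))
    print("front top edge outer",[at("top",*T(*c),.066).round(4).tolist() for c in[(42,396),(308,362)]])
    print("cab top front",[at("top",*T(*c),.077).round(4).tolist() for c in[(22,240),(288,205)]],"rear",[at("top",*T(*c),.077).round(4).tolist() for c in[(10,50),(265,18)]])
    for z in(.035,.075,.115): print("knob",z,at("top",*T(707,328),z).round(4),at("side",*S(247,60),z).round(4))
E
python3 m.py
```

```text
vise base top [[0.608, -0.075, 0.012], [0.584, -0.27, 0.012], [0.492, -0.258, 0.012], [0.516, -0.064, 0.012]]
(array([ 0.54982771, -0.16690415, -0.1209735 ]), array([-0.8, -0.7,  0.8, -0.4,  0.8,  0.5, -0.7,  0.5]))
(array([ 0.55069767, -0.16404516, -0.11729288]), array([-0.3, -0.3,  0.4,  0.2, -0.1,  0.1]))
(array([ 0.5501252 , -0.16636959, -0.12115048]), array([-1. , -0.8,  0.6, -0.5,  0.5,  0.4, -1. ,  0.4, -0.1, -0.9,  0.5,
       -0.3,  0.2, -0.2]))
yel (array([ 0.57193065,  0.22465143, -0.03583649]), array([-0.1,  0.3,  0.3,  0.1,  0.5, -0.3, -0.7, -0.1]))
yel (array([0.57169386, 0.22339772, 0.04108748]), array([-1. , -0.7,  0.6, -0.1,  0.2,  0.6,  0.2,  0.1]))
yel (array([ 0.57176934,  0.22418807, -0.00582405]), array([-0.3,  0.6,  0.1, -0.1,  1.1, -0.5, -0.2,  0.2, -0.7, -0.9,  0.7,
        0.6, -0.3,  1.2, -0.1, -0.1]))
front top edge outer [[0.4975, 0.2655, 0.066], [0.5152, 0.0368, 0.066]]
cab top front [[0.6338, 0.28, 0.077], [0.6526, 0.0475, 0.077]] rear [[0.8129, 0.2919, 0.077], [0.83, 0.0606, 0.077]]
knob 0.035 [ 0.533 -0.318  0.035] [ 0.5333 -0.401   0.035 ]
knob 0.075 [ 0.5249 -0.3064  0.075 ] [ 0.526  -0.3459  0.075 ]
knob 0.115 [ 0.5169 -0.2948  0.115 ] [ 0.5186 -0.2908  0.115 ]
```

```bash
python3 - <<'E'
from h import *
p=np.array([.5502,-.1655,-.121])
def W(l):
    l=np.atleast_2d(l);c,s=np.cos(p[2]),np.sin(p[2]);return np.c_[p[0]+c*l[:,0]-s*l[:,1],p[1]+s*l[:,0]+c*l[:,1],l[:,2]]
a=1.19
rects=[[(x,y,z) for x,y in((-w,y0),(w,y0),(w,y1),(-w,y1))] for w,y0,y1,z in((.048,-.1,.1,.012),(.027,.035,.065,.09),(.025,-.026,.035,.06),(.027,-.095,-.075,.092),(.027,-.029+a*.00223,-.0291+a*.00223,.09))]
rects.append([(-.04*np.cos(a),y,.075+.04*np.sin(a)) for y in(-.164,-.122)])
ims=[]
for n,x0,y0,w,h in(("top",295,175,130,70),("side",255,130,80,100)):
    im=read_camera(n)
    hsv=cv2.cvtColor(im,cv2.COLOR_RGB2HSV)
    c=im[y0:y0+h,x0:x0+w,::-1];s=6 if n=="top" else 3.6;s=5
    c=cv2.resize(c,None,fx=s,fy=s,interpolation=cv2.INTER_CUBIC);c=cv2.convertScaleAbs(c,alpha=1.8)
    raw=c.copy()
    for r in rects:
        u=((proj(n,W(r))-[x0,y0]+.5)*s-.5).round().astype(int)
        cv2.polylines(c,[u[:,None]],True,(255,255,255) if len(r)==4 else (0,255,0),1)
    ims.append(c)
    # yellow tile
    m=cv2.inRange(hsv,(20,130,90),(35,255,255));k,l,st,ce=cv2.connectedComponentsWithStats(m)
    e=proj(n,[[.572,.224,.028]])[0];i=min(range(1,k),key=lambda i:np.hypot(*(ce[i]-e))+(st[i,4]<60)*99)
    ys,xs=np.nonzero(l==i)
    P=np.array([at(n,x,y,.028)[:2] for x,y in zip(xs,ys)])
    b=cv2.minAreaRect((P*1000).astype(np.float32));print(n,b,P.mean(0),st[i])
H=max(i.shape[0] for i in ims);ims=[cv2.copyMakeBorder(i,0,H-i.shape[0],0,0,cv2.BORDER_CONSTANT) for i in ims]
o=np.hstack(ims)
o=o[:600];o=cv2.resize(o,None,fx=800/o.shape[1],fy=800/o.shape[1]) if o.shape[1]>800 else o
cv2.imwrite("pics/ov.png",o);print(o.shape)
E
```

```text
top ((572.555908203125, 226.09104919433594), (40.707008361816406, 66.91036224365234), 89.05035400390625) [0.57252863 0.22603459] [189 194  16  25 394]
side ((575.443115234375, 224.33645629882812), (43.66322708129883, 64.8602294921875), 89.5069580078125) [0.57581994 0.22386449] [245 270  26  14 268]
(381, 800, 3)
```

View pics/ov.png

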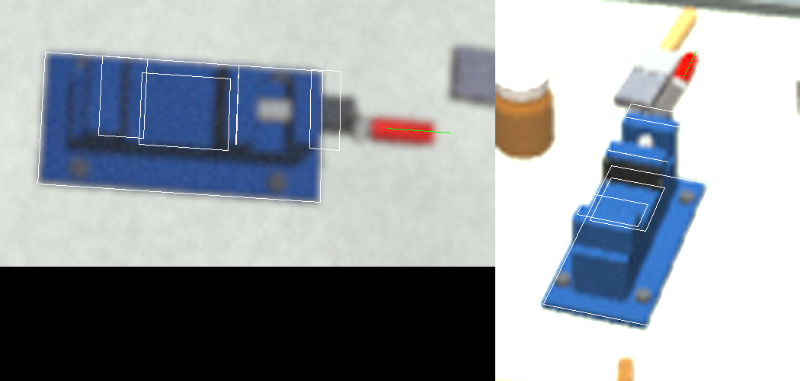

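The overlay fits the base in both views, but the upper parts in the top view look shifted left by about 4 px. I'll enlarge to check this.

```bash
cat > ov.py <<'E'
from h import *
def W(p,l):
    l=np.atleast_2d(l);c,s=np.cos(p[2]),np.sin(p[2]);return np.c_[p[0]+c*l[:,0]-s*l[:,1],p[1]+s*l[:,0]+c*l[:,1],l[:,2]]
if __name__=="__main__":
    p=np.array([.5502,-.1655,-.121]);a=1.19;j=-.029+a*.00223
    L=[((-.027,.035,.09),(.027,.035,.09)),((-.027,.035,.061),(.027,.035,.061)),((-.027,j,.09),(.027,j,.09)),((-.027,j,.061),(.027,j,.061)),((-.02,-.095,.092),(.02,-.095,.092)),((-.02,-.075,.092),(.02,-.075,.092)),((-.04*np.cos(a),-.164,.075+.04*np.sin(a)),(-.04*np.cos(a),-.122,.075+.04*np.sin(a)))]
    im=np.mean([read_camera("top").astype(float) for _ in range(12)],0)
    x0,y0,w,h,s=298,186,122,45,6.5
    c=im[y0:y0+h,x0:x0+w,::-1];c=cv2.resize(c,None,fx=s,fy=s,interpolation=cv2.INTER_CUBIC);c=np.clip(c*2.2,0,255).astype(np.uint8);r=c.copy()
    for l in L:
        u=((proj("top",W(p,l))-[x0,y0]+.5)*s-.5).round().astype(int);cv2.polylines(c,[u[:,None]],False,(255,255,255),1)
    cv2.imwrite("pics/ov2.png",np.vstack([r,c]))
E
python3 ov.py
```

```text
(no output)
```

View pics/ov2.png

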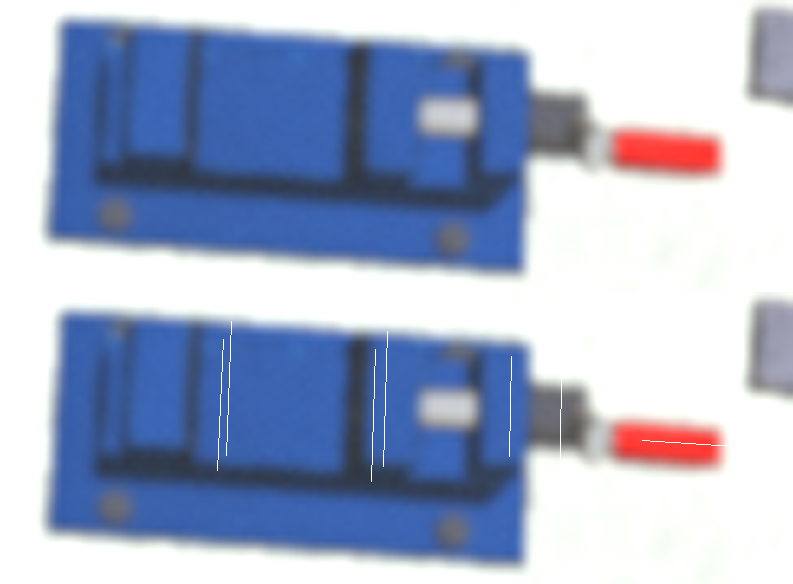

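```bash
cat > ov3.py <<'E'
from ov import *
p=np.array([.5502,-.1655,-.121]);d=.0105;p[:2]+=d*np.array([-np.sin(p[2]),np.cos(p[2])]);a=1.1;j=-.029+a*.00223
print(p)
L=[((-.027,.035,.09),(.027,.035,.09)),((-.027,j,.09),(.027,j,.09)),((-.027,j,.061),(.027,j,.061)),((-.025,.035,.06),(-.025,j,.06)),((-.02,-.095,.092),(.02,-.095,.092)),((-.02,-.075,.092),(.02,-.075,.092)),((-.04*np.cos(a),-.164,.075+.04*np.sin(a)),(-.04*np.cos(a),-.122,.075+.04*np.sin(a)))]
im=np.mean([read_camera("side").astype(float) for _ in range(12)],0)
x0,y0,w,h,s=262,140,54,80,7.4
c=im[y0:y0+h,x0:x0+w,::-1];c=cv2.resize(c,None,fx=s,fy=s,interpolation=cv2.INTER_CUBIC);c=np.clip(c*1.6,0,255).astype(np.uint8);r=c.copy()
for l in L:
    u=((proj("side",W(p,l))-[x0,y0]+.5)*s-.5).round().astype(int);cv2.polylines(c,[u[:,None]],False,(255,255,255),1)
    print(u.tolist())
cv2.imwrite("pics/ov3.png",np.hstack([r,c]))
E
python3 ov3.py
```

```text
[ 0.5514674  -0.15507677 -0.121     ]
[[238, 338], [120, 315]]
[[276, 253], [162, 232]]
[[275, 303], [162, 282]]
[[233, 389], [271, 304]]
[[302, 159], [219, 144]]
[[290, 184], [207, 169]]
[[338, 42], [315, 92]]
```

View pics/ov3.png

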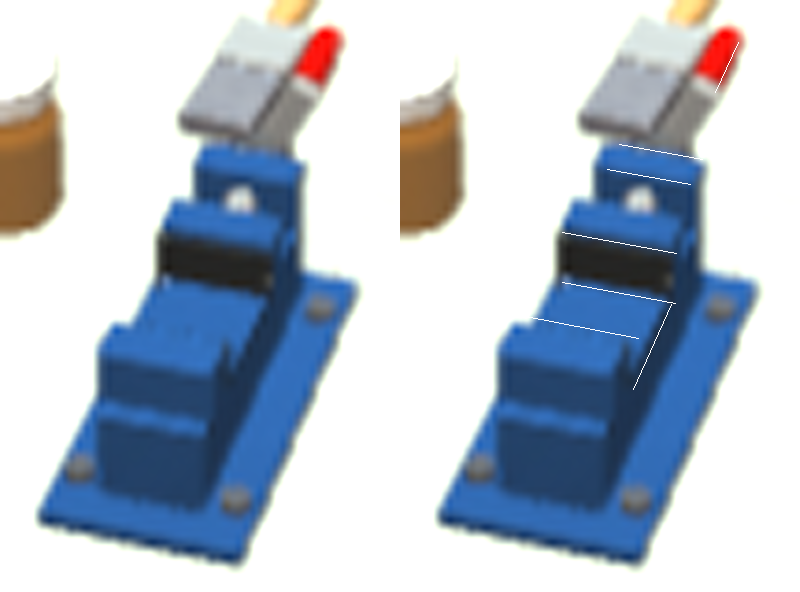

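The side view confirms the jaws and nut sit about 11 mm further along +y than the centre of the base. With the tile between the jaws there is about 10 mm of slack either way. Picking the tile now.

```bash
cat >> h.py <<'E'
VP=np.array([.5518,-.1541,-.121])
def V(x,y,z):
    c,s=np.cos(VP[2]),np.sin(VP[2]);return np.array([VP[0]+c*x-s*y,VP[1]+s*x+c*y,z])
def bestq(pos,yaw):
    c=[(abs(j[5]),k) for k in(yaw,yaw+np.pi) if (j:=inverse_kinematics(pos,q(k))) is not None];print(c);return q(min(c)[1])
E
python3 - <<'E'
from h import *
P=np.array([.573,.225,.14]);Q=bestq(P,0.0)
move_pose(P,Q)
P[2]=.05;movel(P,v=.25)
P[2]=.0165;print(movel(P,v=.06,until_force=8),get_tcp_pos())
command_gripper(0.0)
print("grip",get_grip_width()*88,get_finger_force())
P=get_tcp_pos();P[2]=.16;movel(P,v=.2)
print("grip",get_grip_width()*88,get_finger_force(),get_time())
print(bestq(V(0,.005,.16),VP[2]))
E
```

```text
[(np.float64(0.35483944309246995), 0.0)]
False [0.5730018  0.22497629 0.01632204]
grip 61.67535760810592 29.98762160539627
grip 61.6287779284832 29.988357424736023 5.9667
[(np.float64(0.16349002837267257), np.float64(-0.121))]
[0.         0.74856695 0.66305921 0.        ]
```

```bash
python3 - <<'E'
from h import *
P=V(0,.005,.17);move_pose(P,bestq(P,VP[2]))
movel(V(0,.005,.075),v=.2)
print(movel(V(0,.005,.0605),v=.03,until_force=4),get_tcp_pos(),get_ft_force())
command_gripper(.85);print(get_grip_width())
movel(V(0,.005,.20),v=.25)
P=V(-.015,-.143,.20);move_pose(P,bestq(P,VP[2]));print(get_time())
ims=[]
im=read_camera("side")
P=W=None
x0,y0,w,h,s=255,130,70,90,6
cv2.imwrite("pics/p1.png",cv2.resize(im[y0:y0+h,x0:x0+w,::-1],None,fx=s,fy=s,interpolation=cv2.INTER_CUBIC))
E
```

```text
[(np.float64(0.16349002837267257), np.float64(-0.121))]
True [ 0.55281167 -0.14928223  0.06251212] [0.6466389  0.31079615 2.51482621]
0.8467641144228971
[(np.float64(0.4141515003761582), np.float64(-0.121))]
10.2333
```

View pics/p1.png

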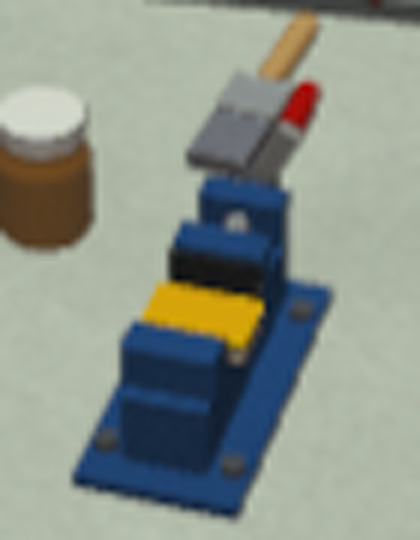

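The tile lies flat on the bed, glaze up, between the jaws at about (205,315) in this crop, and it is centred on them. Next I'll grasp the crank grip.

```bash
cat >> h.py <<'E'
def K(a):return V(-.04*np.cos(a),-.143,.056+.04*np.sin(a))
def tang(a):
    c,s=np.cos(VP[2]),np.sin(VP[2]);f=get_ft_force();fx=c*f[0]+s*f[1]
    return f, fx*np.sin(a)+f[2]*np.cos(a), -fx*np.cos(a)+f[2]*np.sin(a) # tangential, radial (outside force)
E
python3 - <<'E'
from h import *
a=1.145
command_gripper(.6)
P=K(a);movel(P+[0,0,.05],v=.25);print(movel(P,v=.08,until_force=8),get_tcp_pos()-P)
command_gripper(0);print("w",get_grip_width()*88,get_finger_force(),get_ft_force())
b=get_ft_force();log=[]
while a<9.6:
    a+=.28;movel(K(a),v=.14);f,t,r=tang(a);log.append((round(a,2),round(t,1),round(r,1),round(float(np.linalg.norm(f)),1),round(get_grip_width()*88,1)))
    if np.linalg.norm(f)>35:break
for l in log:print(l)
print(get_time())
E
```

```text
False [ 1.26696281e-04 -7.25280798e-05 -3.59420575e-05]
w 16.348320492973972 29.994365852326155 [2.97801972 0.84021077 0.13205   ]
(1.43, np.float64(-1.6), np.float64(6.9), 7.1, 16.5)
(1.71, np.float64(-0.8), np.float64(7.3), 7.4, 16.3)
(1.99, np.float64(0.5), np.float64(6.0), 6.1, 16.1)
(2.27, np.float64(3.0), np.float64(5.2), 6.1, 16.4)
(2.54, np.float64(3.6), np.float64(6.0), 7.1, 16.1)
(2.83, np.float64(4.4), np.float64(6.2), 7.7, 16.0)
(3.11, np.float64(5.0), np.float64(8.2), 9.6, 16.2)
(3.39, np.float64(3.8), np.float64(9.9), 10.7, 16.4)
(3.67, np.float64(4.2), np.float64(11.5), 12.4, 16.8)
(3.95, np.float64(5.7), np.float64(9.7), 11.6, 16.3)
(4.23, np.float64(3.2), np.float64(2.2), 5.3, 16.5)
(4.51, np.float64(2.9), np.float64(-4.8), 6.1, 16.3)
(4.79, np.float64(2.4), np.float64(-8.3), 8.7, 16.3)
(5.07, np.float64(2.6), np.float64(-8.6), 9.2, 16.2)
(5.35, np.float64(3.5), np.float64(-7.5), 8.8, 16.7)
(5.63, np.float64(2.6), np.float64(-6.7), 7.6, 16.4)
(5.91, np.float64(2.7), np.float64(-4.9), 6.3, 15.9)
(6.19, np.float64(2.6), np.float64(-5.6), 6.9, 16.2)
(6.47, np.float64(3.6), np.float64(-4.4), 6.0, 16.7)
(6.75, np.float64(2.7), np.float64(-4.4), 5.3, 16.2)
(7.03, np.float64(3.0), np.float64(-4.9), 5.9, 16.3)
(7.31, np.float64(3.5), np.float64(-3.9), 5.2, 16.3)
(7.59, np.float64(-0.9), np.float64(5.1), 5.4, 16.1)
(7.87, np.float64(-1.6), np.float64(7.7), 7.9, 16.2)
(8.15, np.float64(0.4), np.float64(7.9), 8.0, 16.1)
(8.43, np.float64(3.1), np.float64(6.4), 7.1, 16.7)
(8.71, np.float64(4.2), np.float64(6.4), 7.7, 15.7)
(8.99, np.float64(3.9), np.float64(7.2), 8.2, 16.3)
(9.27, np.float64(4.1), np.float64(8.5), 9.5, 16.0)
(9.55, np.float64(4.0), np.float64(9.7), 10.7, 16.4)
(9.83, np.float64(4.3), np.float64(11.3), 12.4, 16.4)
20.4
```

```bash
cat > cr.py <<'E'
from h import *
import sys
a,end,lim=map(float,sys.argv[1:])
while a<end-.01:
    a+=.1;movel(K(a),v=.05);f,t,r=tang(a);print(round(a,2),round(t,1),round(r,1),round(get_grip_width()*88,1),np.round((get_tcp_pos()-K(a))*1000,1))
    if t>lim:break
print(get_time())
E
python3 cr.py 9.825 11.1 12
```

```text
9.92 1.9 10.0 16.3 [ 1.1 -0.5 -0.6]
10.02 0.1 8.4 16.4 [ 0.9 -0.4 -0.5]
10.12 -0.1 7.8 16.0 [ 0.6 -0.3 -0.6]
10.22 -0.7 7.5 16.1 [ 0.2 -0.3 -0.6]
10.32 -0.3 6.7 16.2 [-0.2 -0.2 -0.6]
10.42 -0.3 5.3 16.2 [-0.6 -0.1 -0.5]
10.52 -1.0 2.8 16.3 [-0.6 -0.  -0.2]
10.62 -1.0 -0.5 16.3 [-0.5  0.1  0. ]
10.72 -1.6 -4.1 16.0 [-0.4  0.   0.3]
10.82 -2.2 -5.4 16.2 [ 0.  -0.   0.5]
10.92 -2.4 -8.0 16.2 [ 0.5 -0.1  0.7]
11.02 -2.9 -7.1 16.2 [ 0.9 -0.1  0.9]
11.12 -3.7 -7.6 16.1 [ 1.3 -0.2  1. ]
23.65
```

```bash
python3 cr.py 11.125 11.3 12; python3 - <<'E'
from h import *
wait(.3);print(tang(11.325),(get_tcp_pos()-K(11.325))*1000)
E
```

```text
11.22 -3.9 -6.9 16.7 [ 1.7 -0.2  1. ]
11.32 -4.4 -8.1 15.9 [ 2.  -0.2  1. ]
24.15
(array([6.35058344, 0.9855356 , 5.27615791]), np.float64(-4.145767901690202), np.float64(-6.993357317715821)) [ 1.93369109 -0.25062326  0.96039577]
```

```bash
python3 cr.py 11.325 11.4 12; python3 - <<'E'
from h import *
command_gripper(.6);P=get_tcp_pos();P[2]=.2;movel(P,v=.2)
th=.077;u=np.array([np.cos(th),np.sin(th),0])
S=np.array([.506,.152,.032])-.055*u
A=S.copy();A[2]=.2;move_pose(A,bestq(A,th+np.pi/2));command_gripper(0);movel(S,v=.2)
print("ft",get_ft_force())
hit=movel(S+.215*u,v=.07,until_force=18)
print(hit,get_tcp_pos(),(get_tcp_pos()-S)@u,get_ft_force(),get_time())
E
```

```text
11.42 -4.7 -7.4 16.5 [ 2.2 -0.3  0.9]
24.7
[(np.float64(1.3563469414676244), 1.6477963267948965), (np.float64(1.785245712122169), 4.78938898038469)]
ft [ 0.03627236  0.5722663  -0.76520637]
True [0.62367402 0.16092702 0.03139585] 0.1730120465531138 [0.17138752 0.59545967 0.02557059] 32.2167
```

```bash
python3 - <<'E'
from h import *
th=.077;u=np.array([np.cos(th),np.sin(th),0]);P=get_tcp_pos()
print(movel(P+.01*u,v=.04,until_force=30),(get_tcp_pos()-P)@u,get_ft_force())
P=get_tcp_pos();movel(P-.06*u,v=.15);P=P-.06*u;P[2]=.2;movel(P,v=.25)
movej([1.195,.423,1.63,0,1.089,-.019]);print(get_time())
t=np.mean([read_camera("top").astype(float) for _ in range(6)],0)[:,:,::-1];s=np.mean([read_camera("side").astype(float) for _ in range(6)],0)[:,:,::-1]
f=lambda c,k:np.clip(cv2.resize(c,None,fx=k,fy=k,interpolation=cv2.INTER_CUBIC),0,255).astype(np.uint8)
a=f(t[90:250,160:400]*1.5,1.85);b=f(s[130:300,160:320]*1.2,2.15)
z=f(t[186:231,298:420]*2.0,6.5)
H=max(len(a),len(b));pad=lambda i,h:cv2.copyMakeBorder(i,0,h-len(i),0,0,cv2.BORDER_CONSTANT)
r=np.hstack([pad(a,H),pad(b,H)]);r=r[:307,:793] if len(r)>307 else r
r=cv2.copyMakeBorder(r,0,0,0,max(0,793-r.shape[1]),cv2.BORDER_CONSTANT)
o=np.vstack([r,cv2.resize(z,(793,292))])[:600];cv2.imwrite("pics/fin.png",o);print(o.shape)
E
```

```text
True -0.00032531582030130053 [ 0.12410255  0.36935267 -0.65076844]
35.8167
(599, 793, 3)
```

View pics/fin.png

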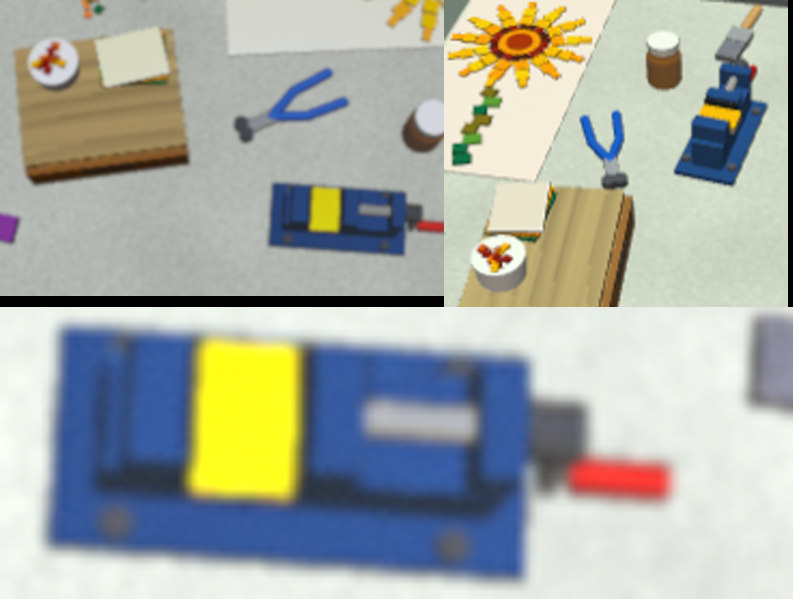

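```bash
python3 - <<'E'
from h import *
t=np.mean([read_camera("top").astype(float) for _ in range(10)],0)[:,:,::-1];s=np.mean([read_camera("side").astype(float) for _ in range(10)],0)[:,:,::-1]
f=lambda c,k:np.clip(cv2.resize(c,None,fx=k,fy=k,interpolation=cv2.INTER_CUBIC),0,255).astype(np.uint8)
a=f(t[188:230,315:360]*2.6,9);b=f(s[165:208,272:307]*1.6,9);h=min(len(a),len(b))
cv2.imwrite("pics/fin2.png",np.hstack([a[:h],b[:h]]))
m=cv2.inRange(cv2.cvtColor(t.astype(np.uint8),cv2.COLOR_BGR2HSV),(20,130,60),(35,255,255));m[:180]=0;m[235:]=0;m[:,:300]=0;m[:,370:]=0
ys,xs=np.nonzero(m);P=np.array([at("top",x,y,.074)[:2] for x,y in zip(xs,ys)])-VP[:2]
c,n=np.cos(VP[2]),np.sin(VP[2]);L=P@np.array([[c,-n],[n,c]]);print(L.mean(0),np.ptp(L,0),L.min(0),L.max(0))
E
```

```text
[-0.00257964  0.01407463] [0.06217925 0.04309303] [-0.03373862 -0.00756573] [0.02844063 0.0355273 ]
```

View pics/fin2.png

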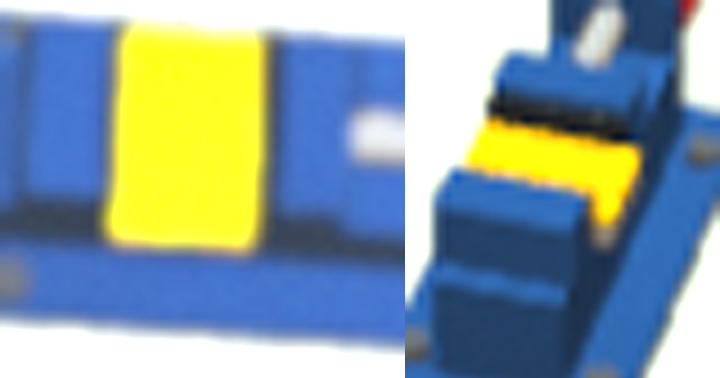

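```bash
python3 - <<'E'
from h import *
g=lambda P:((proj("top",[P])[0]-[315,188]+.5)*9-.5).round(0)
print("jaw edges z90",g(V(-.027,.05,.09)),g(V(-.027,-.02,.09)),"tile -x top/bottom",g(V(-.031,.015,.074)),g(V(-.031,.015,.06)),"+x",g(V(.031,.015,.074)), "1mm x",g(V(.001,0,.09))-g(V(0,0,.09)))
E
```

```text
jaw edges z90 [ 65. 201.] [314. 218.] tile -x top/bottom [182. 235.] [176. 245.] +x [191.  24.] 1mm x [ 0. -4.]
```

The tile is gripped squarely between both jaws and centred to within about 1–2 mm. The drawer is home: the second push met a hard stop. Handing in now.

```bash
python3 -c "
from station import *
print(job_done(),get_time())"
```

```text
the job is handed in; nothing more can be done
the job is handed in; nothing more can be done
```

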